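# Find the ballast case that rattles and hold it out to the model builder

## Robot

A 6-joint arm with a two-finger parallel gripper is mounted at the origin on the work surface. World frame = base frame: x ahead of the robot, y to its left, z up, the work surface at z = 0. Lengths are in mm, angles in rad, forces in N, time in s.
With the tool pointing down it reaches from about 400 to 825 mm from the base axis. Payload 7 kg.
Tool frame: the origin (TCP) lies at the very end of the fingers, on their centre line; the grasp point (between the pads) lies 19 mm behind it; z points along the fingers, y is the line along which they close (so a half turn about z gives the same grasp; the last joint's range is limited). The gripper opens to 88 mm and grips with 3 to 60 N. Pads are 19 mm wide; open, the fingers measure 130 mm over their backs; the gripper's body (78 mm by 193 mm) begins 47 mm behind the grasp point.
Start: joints at [-1.021, 0.359, 0.012, 0, -1.224, -0.288], TCP at [174.677, -651.984, 226.561] pointing down, gripper open.
Joint ranges: [-3.07, 3.07], [-1.43, 2.12], [-1.02, 1.25], [-3.03, 1.67], [-3.05, -0], [-3.03, 3.03]. Speed limits (rad/s): [2.39, 2.39, 3.01, 3.14, 3.14, 3.14].

## Interface

Orientations are given as a unit quaternion [x, y, z, w].
In Python, from plant import bot gives the robot as it stands. Calls block until the motion is done:
- bot.move_ptp(position, orientation): joint-space move of the TCP to a pose.
- bot.line_to(position, velocity=150, ori=None): straight line of the TCP; ori=None keeps the orientation; velocity is the mean speed in mm/s.
- bot.move_joints(angles): joint-space move.
- bot.move_gripper(opening, force=None): finger opening in mm; force is the grip in N (None keeps the last); returns when the fingers have stopped.
- bot.pause(seconds).
- bot.solve_ik(position, orientation): joint angles nearest the present ones, or None.
- bot.read_state(): the state.
- bot.camera(name): name is "side" or "top"; returns the picture (400x640x3 uint8, red, green, blue); there is no depth.
- bot.get_calibration(name): a dict with "fx", "fy", "cx", "cy" (pixels), "distortion" ([k1, k2, p1, p2, k3] as OpenCV has them; the pictures are not rectified), "view" (4x4, takes a point from world to camera coordinates). Camera axes: x right, y up, looking along -z (the intrinsics and any distortion apply to the point x, -y, -z); pixel columns grow to the right and rows downward; lengths in mm; the calibration is good to about 2 mm. A picture is of the moment at which its call begins. get_calibration takes no time and is no camera call.
A pose or a line that the arm cannot do raises bot.Unreachable and nothing moves.
- bot.close_job(): hands the job in; it is judged then, once.
The state is a dict: "t": time; "joint_pos": joint angles; "qvel": joint speeds; "tau": joint torques, N m; "tcp_pos": TCP position; "eef_rot": TCP orientation; "contact_force": force on the tool from outside, world axes, zero at the start; "moment": the same for the moment, N m; "width": finger opening in mm; "finger_force": force on a finger pad.
Only numpy, scipy, OpenCV 4.12 (cv2) and the standard library are available. Lean on these libraries where they do the work, as an engineer would, in place of code of your own. Each camera call takes 0.05 s, during which the arm holds its last target. There are 200 camera calls.

## Task

One of the three closed black ballast cases has a lead weight rolling loose inside. Pick the cases up one at a time and shake each end to end, several strokes to and fro along its length, until you find the one that rattles; set quiet ones back down flat where they were, without dropping any, and leave the other things on the bench alone. Hand the rattling case to the model builder across the bench, who will pack it again: finish still holding it in the gripper, level and still, about 20 cm above the middle of his bench hook (the plywood board hooked over the far edge of the bench).

Things in the scene. Friction and masses are not known exactly. Their poses are not given: they have to be found in the camera images.
- case_1: Leftmost of three identical closed black plastic ballast cases lying on the bench, 110 mm long (x), 54 wide (y), 42 high (z); origin at the centre of its underside. Stiff walls. Its length starts pointing ahead of the robot, turned up to 0.5 rad either way. Pinch it across the 54 mm; a 70 N grip does no harm. It weighs 180 to 450 g without a loose weight, so heaviness is no guide.
- case_2: Middle of the three cases, same size and axes. Exactly one of the three, not always the same, holds a loose round lead weight, 28 mm, 130 g, at its middle to begin with; all else inside is packed fast. The weight has 72 mm of free run along the case (x), 16 mm across, 4 mm up and down, and rolls to whichever end is lower.
- case_3: Rightmost of the three, same size and axes. In brisk 70 mm strokes end to end with brief stops, the loose weight knocks on the end walls: in most shakes kicks of 0.2 to 0.7 N m at the stops in the wrist's moment about the case's y axis (a quiet case: noise under 0.12). It comes to rest at alternate ends, so from stop to stop that moment steps by 0.1 N m or more (quiet: under 0.07).
- bench_hook: The builder's bench hook: plywood board 220 mm (x) by 260 mm (y), 12 mm thick, fixed, hooked over the far edge of the bench; origin at the centre of the board's underside, on the bench top; x points away from the robot. A wooden fence 28 mm thick, 220 mm long, its top 40 mm above the bench, runs along the board's edge nearest the robot.
- blank: Bystander: basswood carving blank 70 x 60 x 50 mm high, standing loose on the far left part of the bench hook; origin at the centre of its underside.
- mallet: Bystander: round wooden carver's mallet standing on its head to the left of the cases, 84 mm across at most, 235 mm high; origin at the centre of its underside.
- gouge: Bystander: carving gouge with wooden handle lying on the bench to the right of the cases, 245 mm long, 26 mm high at most; origin under its middle, x axis towards the blade.
- glue: Bystander: white glue bottle standing on the bench to the right, 60 mm across, 160 mm high; origin at the centre of its underside.
Things that resemble listed ones, but are neither listed nor needed, are in the scene too. What is shaped like the case_1 but orange is not meant.

How it is judged:
By the outcome, as a careful person would: the job done as asked, in the order asked, and still so for the second after the job is handed in, while the arm keeps its last pose, push and grip.
It also fails if it takes over 72 s, if anything falls off the work surface, if the arm or the gripper's body presses on something with over 40 N, if the wrist force passes 120 N, or if a joint passes its speed limit or range.

## Working session

There is one attempt and no reset: what is moved stays moved. The work goes in short steps, each a Python script; the robot and the scene stay as the last script left them, time stands still between calls to the robot, and variables do not carry over. Pictures are saved under pics/ and viewed, at most 10 in all, crops included, and the job is handed in when it is done.

```bash
mkdir -p pics; python3 - <<'E'
from plant import bot
import cv2
for n in("top","side"):
    cv2.imwrite(f"pics/{n}0.png",bot.camera(n)[:,:,::-1]); c=bot.get_calibration(n); print(n,{k:(v.tolist() if hasattr(v,'tolist') else v) for k,v in c.items()})
s=bot.read_state();print(s)
E
```

```text
top {'fx': 376.39948697163794, 'fy': 376.39948697163794, 'cx': 324.12939348934395, 'cy': 195.44647753496696, 'distortion': [-0.08987139535502923, 0.0, 0.0, 0.0, 0.0], 'view': [[0.01734313359031239, -0.9998386938801304, 0.004669254474029089, -17.47485629956232], [0.98183157924594, 0.01791298082331911, 0.18890705416539347, -563.5439503781789], [-0.18896022256732256, 0.001308181217594347, 0.9819838710229462, -932.0848897049443], [0.0, 0.0, 0.0, 1.0]]}
side {'fx': 406.6068792431876, 'fy': 406.6068792431876, 'cx': 329.6974958241408, 'cy': 196.3418795443669, 'distortion': [-0.028048465862478764, 0.0, 0.0, 0.0, 0.0], 'view': [[-0.9817721457284048, -0.19004351649692053, -0.0026297736268980645, 523.8145045501499], [0.12546841098548756, -0.6584436214600352, 0.7420981573911706, -103.87514383403952], [-0.14276250108701813, 0.7282413468048066, 0.6702860651149634, -1003.1440992411508], [0.0, 0.0, 0.0, 1.0]]}
{'t': 0.1, 'joint_pos': array([-1.02089333e+00,  3.59339103e-01,  1.11435620e-02, -3.06379882e-04,
       -1.22407822e+00, -2.88117330e-01]), 'qvel': array([-0.00068377, -0.00322981,  0.00277819,  0.00028134, -0.00130798,
       -0.0017764 ]), 'tau': array([-7.52994110e-04, -5.84164560e+01,  2.93750596e+01,  7.01563686e+00,
        1.00877820e-02, -7.62223726e-05]), 'tcp_pos': array([ 174.566976  , -651.58741845,  225.69832421]), 'eef_rot': array([-1.30467638e-01,  9.91452283e-01,  7.33415133e-04, -1.68976939e-04]), 'contact_force': array([0.71571019, 0.29608391, 0.26801013]), 'moment': array([-0.06386887,  0.01856948,  0.03851769]), 'finger_force': 0.0, 'width': 87.72639290982588}
```

View pics/top0.png

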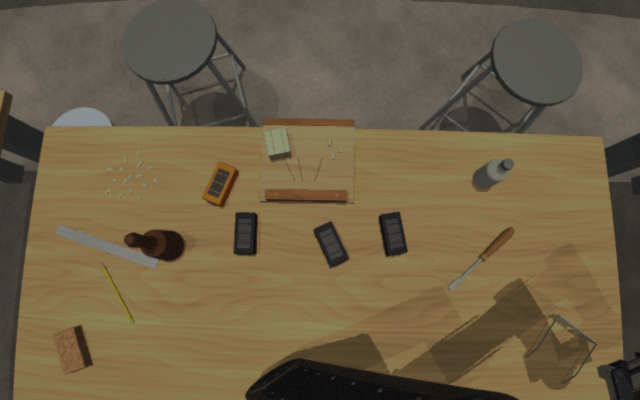

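View pics/side0.png

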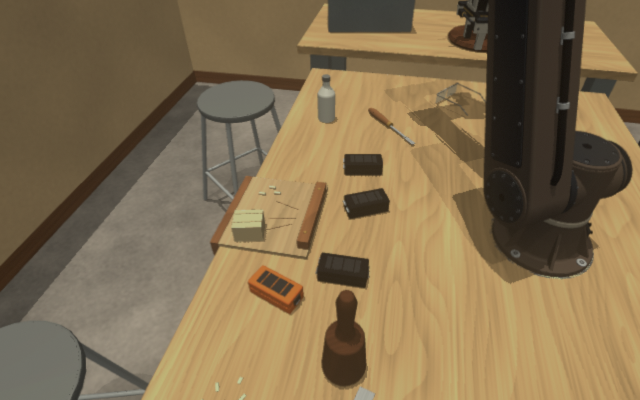

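The top view shows black cases at about (246,233), (331,244) and (392,234). The hook board spans (260..355, 122..203), the mallet stands near (170,245), the orange decoy is at (220,184), and the gouge and glue are to the right. Next I'll fit the box silhouettes.

```bash
cat > h.py <<'E'
import numpy as np, cv2
from scipy.optimize import minimize
from plant import bot
CAL={n:bot.get_calibration(n) for n in("top","side")}
def proj(n,P):
    c=CAL[n];V=np.array(c["view"]);p=np.atleast_2d(P)@V[:3,:3].T+V[:3,3]
    K=np.array([[c["fx"],0,c["cx"]],[0,c["fy"],c["cy"]],[0,0,1]])
    return cv2.projectPoints(p*[1,-1,-1],np.zeros(3),np.zeros(3),K,np.array(c["distortion"]))[0][:,0]
def unproj(n,uv,z):
    c=CAL[n];V=np.array(c["view"]);K=np.array([[c["fx"],0,c["cx"]],[0,c["fy"],c["cy"]],[0,0,1]])
    a=cv2.undistortPoints(np.array([[uv]],float),K,np.array(c["distortion"]))[0,0]
    d=V[:3,:3].T@[a[0],-a[1],-1];o=-V[:3,:3].T@V[:3,3]
    return o+d*(z-o[2])/d[2]
def box(x,y,a,L=110,W=54,H=42):
    q=np.array([[i*L/2,j*W/2,k*H] for i in(-1,1) for j in(-1,1) for k in(0,1)])
    c,s=np.cos(a),np.sin(a)
    return q@np.array([[c,s,0],[-s,c,0],[0,0,1]])+[x,y,0]
def sil(n,P,S=8):
    m=np.zeros((400*S//4,640*S//4),np.uint8)   # 2x upsampled
    h=cv2.convexHull(((proj(n,P)+.5)*S/4*16-8).astype(np.int32))
    cv2.fillConvexPoly(m,h,255,cv2.LINE_AA,4); return m/255.
def mask(im,thr=62):
    im=cv2.resize(im,None,fx=2,fy=2,interpolation=cv2.INTER_LINEAR)
    return (im.max(2)<thr).astype(float)
def fit(ims,guess,thr={"top":62,"side":62}):
    M={}
    for n in ims:
        m=mask(ims[n],thr[n]); w=np.zeros_like(m); u,v=(proj(n,[[guess[0],guess[1],21]])[0]*2).astype(int)
        w[max(0,v-75):v+75,max(0,u-75):u+75]=1
        m=cv2.morphologyEx((m*w).astype(np.uint8),cv2.MORPH_CLOSE,np.ones((9,9)))
        l,lab,st,cen=cv2.connectedComponentsWithStats(m)
        k=1+np.argmin([np.hypot(*(c-[u,v]))-s[4]/50 for c,s in zip(cen[1:],st[1:])]); M[n]=(lab==k).astype(float)
    def cost(p):
        return sum(np.abs(sil(n,box(p[0],p[1],p[2]/100))-M[n]).sum()/M[n].sum() for n in M)
    best=min((minimize(cost,[guess[0],guess[1],a],method="Nelder-Mead",options=dict(initial_simplex=np.array([guess[0],guess[1],a])+np.array([[0,0,0],[12,0,0],[0,12,0],[0,0,20]]))) for a in(-35,0,35)),key=lambda r:r.fun)
    return best.x*[1,1,.01],best.fun
E
python3 - <<'E'
from h import *
ims={n:cv2.imread(f"pics/{n}0.png")[:,:,::-1] for n in("top","side")}
out={n:cv2.resize(ims[n][:,:,::-1],None,fx=2,fy=2,interpolation=cv2.INTER_CUBIC) for n in ims}
def draw(P,col):
    for n in out: cv2.polylines(out[n],[cv2.convexHull((proj(n,P)*2+.5).astype(np.int32))],True,col,1)
for uv in((246,233),(331,244),(392,234)):
    g=unproj("top",uv,30)[:2]
    for s in(("top",),("side",),("top","side")):
        p,f=fit({n:ims[n] for n in s},g); print(s,p.round(3),round(f,3))
    draw(box(*p),(0,255,0))
for uv in((261,202),(354,203)): print(unproj("top",uv,12))
for uv in((217,245),(305,256),(328,184)): print("s",unproj("side",uv,12))
a,b=unproj("top",(261,202),12),unproj("top",(354,203),12)
print("glue",unproj("side",(327,118),0),"mallet",unproj("side",(345,370),0),"blank",unproj("top",(278,150),50))
cv2.imwrite("pics/o1.png",np.vstack([out["top"][200:560,380:880],out["side"][260:620,400:900]])[:, :][:720])
o=np.hstack([out["top"][200:600,400:800+50],out["side"][280:680,420:770]]);cv2.imwrite("pics/o1.png",o);print(o.shape)
E
```

```text
('top',) [ 4.62714e+02  1.99195e+02 -8.00000e-03] 0.139
('side',) [4.64942e+02 1.99142e+02 4.40000e-02] 0.487
('top', 'side') [4.63699e+02 1.98798e+02 3.50000e-02] 0.628
('top',) [438.2   -26.263   0.445] 0.347
('side',) [ 4.41357e+02 -2.41950e+01  2.62000e-01] 0.568
('top', 'side') [438.215 -27.291   0.454] 0.928
('top',) [ 4.67865e+02 -1.89200e+02  1.82000e-01] 0.135
('side',) [ 4.72812e+02 -1.94823e+02  1.51000e-01] 0.543
('top', 'side') [ 4.68773e+02 -1.91827e+02  1.45000e-01] 0.688
[550.45724921 164.35789978  12.        ]
[552.33277943 -89.22893097  12.        ]
s [774.19302417 180.76384709  12.        ]
s [558.60239749 173.68435236  12.        ]
s [555.94996882 -90.87995152  12.        ]
glue [ 631.19681631 -454.72395175    0.        ] mallet [423.38010637 417.95283252   0.        ] blank [687.04274412 119.13117911  50.        ]
(400, 800, 3)
```

View pics/o1.png

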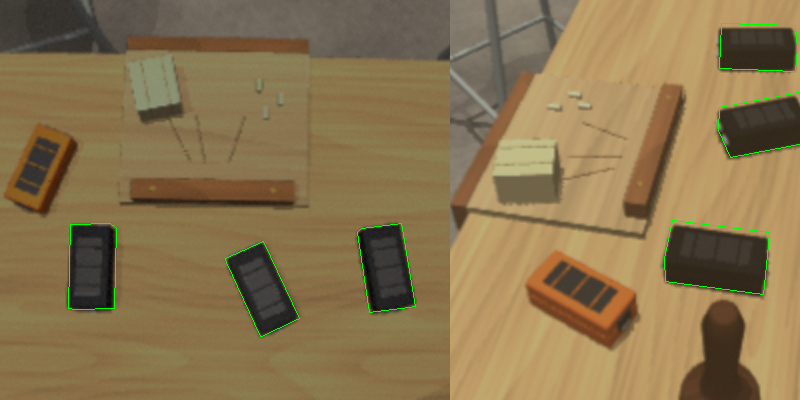

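The green outlines fit all three cases well in both views. The hook's middle is at about (664, 40). I'll start with case_3, which is nearest the arm.

```bash
cat >> h.py <<'E'
from scipy.spatial.transform import Rotation as R
CASES={1:(463.2,199,.01),2:(438.4,-26.8,.45),3:(468.3,-190.5,.165)}
def quat(a,pos):
    qs=[(R.from_euler("z",a+t)*R.from_euler("x",np.pi)).as_quat() for t in(0,np.pi)]
    js=[bot.solve_ik(pos,q) for q in qs]
    return min(((abs(j[5])+abs(j[3]),i) for i,j in enumerate(js) if j is not None))[1],qs
def rpt(tag=""):
    s=bot.read_state();print(tag,"t%.2f"%s["t"],"tcp",np.round(s["tcp_pos"],1),"F",np.round(s["contact_force"],2),"M",np.round(s["moment"],3),"w%.1f f%.1f"%(s["width"],s["finger_force"]));return s
GZ=5
def pick(k):
    x,y,a=CASES[k]; i,qs=quat(a,[x,y,160]);q=qs[i]
    bot.move_ptp([x,y,170],q); bot.move_gripper(86)
    rpt("above"); bot.line_to([x,y,GZ],150); rpt("down"); bot.move_gripper(40,60); s=rpt("grip")
    bot.line_to([x,y,GZ+30],60); bot.line_to([x,y,150],150); rpt("lift"); return q
def shake(k,v=330,n=8):
    x,y,a=CASES[k];u=np.array([np.cos(a),np.sin(a),0]);yy=np.array([-np.sin(a),np.cos(a),0])
    A=np.array([x,y,150]);rest=[];kick=[]
    for j in range(n):
        bot.line_to(A+u*(70 if j%2==0 else 0),v); m=[]
        for _ in range(12): m.append(yy@bot.read_state()["moment"]); bot.pause(.025)
        m=np.array(m);r=m[-4:].mean();rest.append(r);kick.append(np.abs(m-r).max())
    print("rest",np.round(rest,3),"step",np.round(np.abs(np.diff(rest)),3),"kick",np.round(kick,2)); rpt("shaken")
def put(k):
    x,y,a=CASES[k]; bot.line_to([x,y,GZ+25],150); f0=bot.read_state()["contact_force"][2]
    for z in (8,4,2,1,0,-1,-2):
        bot.line_to([x,y,GZ+z],25); f=bot.read_state()["contact_force"][2]
        if f-f0>2.5: break
    rpt("set z%g df%.1f"%(z,f-f0)); bot.move_gripper(86); rpt("open"); bot.line_to([x,y,170],200)
E
python3 - <<'E'
from h import *
pick(3); shake(3)
E
```

```text
above t2.35 tcp [ 468.2 -191.   170. ] F [-0.08 -0.   -0.43] M [ 0.001  0.002 -0.051] w86.1 f0.0
down t3.60 tcp [ 468.8 -190.5    5.6] F [-0.55 -0.14 -0.29] M [-0.064 -0.003  0.026] w86.1 f0.0
grip t4.22 tcp [ 468.4 -190.5    5.2] F [-0.74  0.46  3.54] M [ 0.322  0.358 -0.053] w53.9 f60.1
lift t5.79 tcp [ 467.5 -190.3  149. ] F [-1.32 -0.71 -3.19] M [ 0.004 -0.016 -0.013] w53.6 f60.1
rest [ 0.002 -0.005 -0.026 -0.017 -0.005 -0.007 -0.001  0.006] step [0.007 0.021 0.009 0.012 0.001 0.006 0.006] kick [0.17 0.15 0.19 0.15 0.14 0.16 0.16 0.18]
shaken t11.06 tcp [ 468.9 -190.4  149.9] F [ 1.28  0.3  -3.06] M [-0.027  0.032 -0.053] w53.6 f60.1
```

Case_3 is quiet, with steps of 0.02 N m or less. I'll put it back and try case_2.

```bash
python3 - <<'E'
from h import *
put(3); pick(2); shake(2)
E
```

```text
set z-1 df16.0 t14.15 tcp [ 468.5 -190.5    5.1] F [-4.75  2.89 13.55] M [ 1.189  1.554 -0.019] w54.0 f60.0
open t14.91 tcp [ 468.3 -190.5    3.9] F [-0.12  0.23 -0.12] M [0.003 0.017 0.005] w86.0 f0.0
above t16.82 tcp [438.5 -27.6 169.6] F [ 0.48  0.34 -0.84] M [ 0.024 -0.014  0.023] w86.0 f0.0
down t18.07 tcp [438.9 -26.7   5.5] F [-0.07  0.25 -0.12] M [ 0.038 -0.027 -0.017] w86.1 f0.0
grip t18.69 tcp [438.5 -26.7   5.2] F [-1.65  1.27  4.13] M [ 0.551  0.51  -0.073] w53.7 f60.0
lift t20.26 tcp [437.6 -26.9 149. ] F [-0.01  0.19 -4.54] M [ 0.009  0.037 -0.072] w53.7 f60.0
rest [ 0.047 -0.002  0.005  0.012  0.018  0.015  0.023 -0.001] step [0.049 0.007 0.007 0.005 0.003 0.009 0.025] kick [0.16 0.17 0.18 0.23 0.14 0.17 0.12 0.2 ]
shaken t25.52 tcp [438.9 -26.6 149.9] F [ 0.44  0.33 -3.08] M [ 0.008  0.049 -0.09 ] w54.0 f60.0
```

Case_2 is quiet too, so I'll put it back and confirm that case_1 actually rattles.

```bash
python3 - <<'E'
from h import *
put(2); pick(1); shake(1)
for n in("top","side"): cv2.imwrite(f"pics/{n}2.png",bot.camera(n)[:,:,::-1])
o=np.hstack([cv2.imread("pics/top2.png")[90:320,180:460],cv2.imread("pics/side2.png")[90:320,200:460]]);cv2.imwrite("pics/o2.png",cv2.resize(o,None,fx=1.45,fy=1.45))
E
```

```text
set z0 df4.1 t28.37 tcp [438.6 -26.7   5.2] F [-0.01  1.25  0.29] M [0.167 0.319 0.071] w53.7 f60.0
open t29.12 tcp [438.4 -26.8   5. ] F [0.97 0.25 0.76] M [ 0.035  0.054 -0.041] w86.1 f0.0
above t32.29 tcp [463.3 198.8 170. ] F [ 0.05 -0.63  0.39] M [-0.098  0.15   0.004] w85.7 f0.0
down t33.54 tcp [463.6 199.4   5.7] F [ 0.53 -0.02 -0.36] M [-0.066  0.111  0.01 ] w85.9 f0.0
grip t34.17 tcp [463.6 199.5   5.3] F [-0.61  1.83  2.6 ] M [ 0.596  0.329 -0.016] w53.7 f60.0
lift t35.73 tcp [462.5 198.5 148.9] F [ 0.34  1.02 -5.2 ] M [-0.081  0.163 -0.018] w53.6 f60.0
rest [0.201 0.105 0.198 0.088 0.199 0.091 0.183 0.13 ] step [0.096 0.093 0.109 0.11  0.108 0.092 0.053] kick [1.02 1.94 0.72 1.62 0.79 1.67 0.83 1.63]
shaken t41.00 tcp [463.7 199.1 149.9] F [-0.41 -0.71 -4.94] M [-0.078  0.12  -0.029] w53.6 f60.0
```

View pics/o2.png

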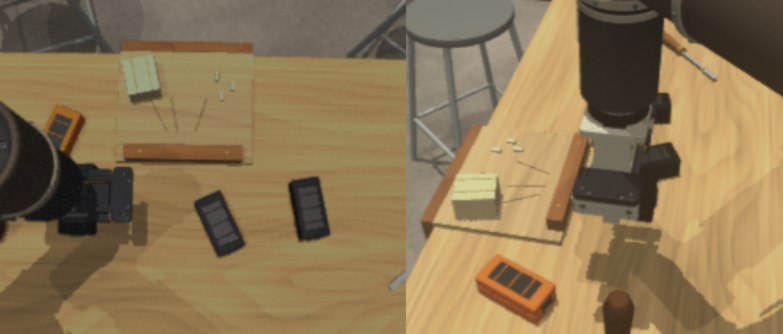

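Case_1 rattles clearly, with kicks of 0.7 to 1.9 N m and alternating steps of about 0.1. The picture shows cases 2 and 3 back flat in place and nothing else moved. Now I'll carry case_1 to the hook.

```bash
python3 - <<'E'
from h import *
bot.line_to([463.2,199,217],120); bot.line_to([664,40,217],130); bot.pause(.8); s=rpt("end"); print(R.from_quat(s["eef_rot"]).as_matrix().round(3))
t,sd=bot.camera("top"),bot.camera("side")
for n,im in(("top",t),("side",sd)): cv2.imwrite(f"pics/{n}3.png",im[:,:,::-1])
ims={"top":t}
for k in(2,3): print(k,fit(ims,CASES[k][:2]))
P=box(664,40,.01)+[0,0,212]
o=[cv2.resize(im[:,:,::-1],None,fx=3,fy=3) for im in(t,sd)]
hb=box(664,40,0,220,260,12)
for n,im in zip(("top","side"),o):
    for B,c in((P,(0,255,0)),(hb,(0,0,255))): cv2.polylines(im,[cv2.convexHull((proj(n,B)*3+1).astype(np.int32))],True,c,1)
def crop(n,im):
    u,v=(proj(n,[[664,40,190]])[0]*3).astype(int);v=max(v,200);u=max(u,200);return im[v-200:v+330,u-200:u+200]
cv2.imwrite("pics/o3.png",np.hstack([crop(n,i) for n,i in zip(("top","side"),o)]))
E
```

```text
end t44.73 tcp [664.  40. 217.] F [-0.14  0.4  -4.81] M [-0.081  0.082 -0.047] w53.6 f60.0
[[ 1.    0.01 -0.  ]
 [ 0.01 -1.   -0.  ]
 [-0.    0.   -1.  ]]
2 (array([ 4.39039725e+02, -2.54018918e+01,  4.34206948e-01]), np.float64(1.0388028895768833))
3 (array([ 4.68926187e+02, -1.88732714e+02,  1.99082780e-01]), np.float64(1.1087680739135302))
```

View pics/o3.png

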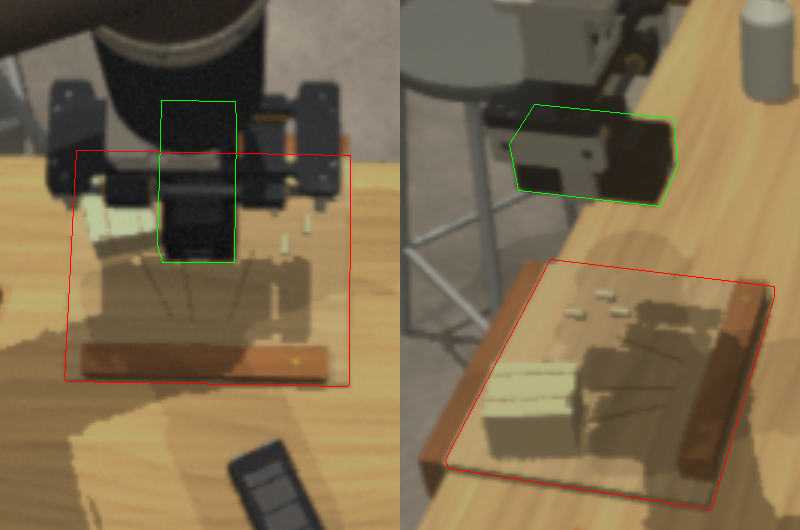

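The overlays match. The held case coincides with its level outline (green), and the hook model (red) matches the board. Cases 2 and 3 are where they started.

```bash
python3 -c "
from plant import bot
print(bot.close_job())"
```

```text
the job is handed in; nothing more can be done
None
```

Case_1 rattles (cases 2 and 3 were quiet and are back flat in their places); the arm holds it level and still about 20 cm above the middle of the bench hook, and the job was handed in at about 45 s.

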